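Set the component tester to capacitor and run the test

ROBOT

A 6-joint arm with a two-finger parallel gripper is mounted at the origin on the work surface. World frame = base frame: x ahead of the robot, y to its left, z up, the work surface at z = 0. Lengths are in m, angles in rad, forces in N, time in s.
With the tool pointing down it reaches from about 0.425 to 0.95 m from the base axis. Payload 3.5 kg.
Tool frame: the origin (TCP) lies between the finger pads; the fingertips stand 14 mm ahead of it and the grasp point (between the pads) lies 5 mm behind it (ctrl.tip_extent is the distance from the TCP to the fingertips, in m); x points along the fingers, z is the direction in which the jaws open and shut, and the axes are right-handed (so a half turn about x gives the same grasp; the last joint's range is limited). The gripper opens to 85 mm and grips with 20 to 120 N. Pads are 22 mm wide; open, the fingers measure 114 mm over their backs; the gripper's body (76 mm by 85 mm) begins 54 mm behind the grasp point. The pads swing forward as they close: fully open they stand 13 mm farther back than shut.
Start: joints at [1.138, 0.286, 1.577, -0, 1.279, -0.15], TCP at [0.188, 0.648, 0.245] pointing down, gripper open.
Joint ranges: [-2.77, 2.77], [-0.9, 2.22], [0.21, 2.48], [-1.53, 4.67], [0.24, 2.81], [-2.84, 2.84]. Speed limits (rad/s): [2.79, 2.79, 3.14, 3.14, 3.14, 3.14].

INTERFACE

Orientations are given as a unit quaternion [x, y, z, w].
In Python, from plant import ctrl gives the robot as it stands.
- The arm moves only by the tool move_arm, never from a script. Its argument "commands" is one flat list of numbers, 4 for each row, row after row: the shift along the tool's x, y, z in units of 25 mm (1.0 is 25 mm), then the turn about the tool's x in units of 5 degrees (1.0 is 5 degrees). A call has 1 to 20 rows; each row shifts and turns the commanded pose from where the row before left it, along the tool's axes as they then stand; what a row does not reach is not made up. A row lasts 1/8 s, in which the tool goes at most 62.5 mm and 10.7 degrees, less where a joint would pass 70% of its speed; a pose out of reach is approached as far as the arm can. A call is refused whole if a number of a shift passes 1 or a number of a turn 1, either way. A call with a gripper value outside its range is refused whole. "jaw" is the finger opening in mm, from 0 to 85.4, set as the call begins (left out, the last holds). The fingers move at their own pace and stop on an object; "force" is the grip in N (left out, the last holds). Time passes only in rows, so rows that do not move let the fingers close. It gives the time, the measured TCP pose, the force and the opening at its end, in the units of the state.
- ctrl.get_state(): the state, without advancing time (a new reading comes with each control period).
- ctrl.read_camera(name): name is "scene" or "top" or "wrist"; returns the picture (420x560x3 uint8, red, green, blue); there is no depth.
- ctrl.get_calibration(name): a dict with "camera_matrix" (3x3 intrinsics, pixels), "camera_from_world" (4x4, takes a point from world to camera coordinates); the wrist camera has in their place "mount" (4x4, takes a point from camera to tool coordinates, whose origin is the TCP and whose axes are the tool frame's). Camera axes: x right, y down, z forward; pixel columns grow to the right and rows downward; lengths in m; the calibration is good to about 2 mm. A picture is of the moment at which its call begins: read the wrist's pose just before it. get_calibration takes no time and is no camera call.
- ctrl.sign_off(): hands the job in, once; it reports no verdict.
The state is a dict: "time": time; "qpos": joint angles; "dq": joint speeds; "joint_efforts": joint torques, N m; "eef_pos": TCP position; "tcp_rot": TCP orientation; "contact_force": force on the tool from outside, world axes, zero at the start; "wrist_torque": the same for the moment, N m; "opening": opening from 0.0 (shut) to 1.0 (fully open).
Only numpy, scipy, OpenCV 4.12 (cv2) and the standard library are available. Lean on these libraries where they do the work, as an engineer would, in place of code of your own. Each camera call takes 0.05 s, during which the arm holds its last target.

TASK

Push the tab of the component tester's rotary selector round until it points at the middle of the capacitor symbol (two parallel bars with a gap between them). Only then press the test button all the way down and let it come up again. Leave the capacitor standing on its contact pad, and leave the reel, loose knob and screwdriver where they are.

Things in the scene. Friction and masses are not known exactly. Their poses are not given: they have to be found in the camera images.
- tester: Component tester, a grey instrument box lying face up, fixed to the bench, 220 (its x) x 340 (its y) x 60 mm high. Origin: centre of its underside; its -x side is the front, z up. Its panel is the flat top at 60 mm; the symbol plates and trim on it are no more than 3 mm high. The selector stands on its +y half, the test button and the capacitor on its -y half.
- selector (a joint): Angle of the rotary selector (rad) about its upright axis, counter-clockwise positive seen from above; 0 = the tab points to the tester's front (its -x), -pi/2 = the tab points to its +y. Stops at -2.8 and 2.8. It starts within 0.4 of 0. It turns stiffly (friction 0.1 N m, about 1.6 N at the tab), has no clicks and stays where it is left.
- selector_axis (a point): Point on the selector's axis, on top of its hub, 90 mm above the bench. The black hub is 34 mm in radius up to 16 mm above the panel, then 24 mm in radius up to 30 mm above the panel.
- tab_tip (a point): Middle of the outer end of the selector's tab, 80 mm from the axis, 17 mm above the panel. The tab is a black upright fin, 10 mm thick, running radially out from the hub to 80 mm from the axis, from 4 to 30 mm above the panel, with a thin white line along its top. It is the only fin; the panel round it is clear.
- tab_aim (a point): Where the tab points: the point 104 mm from the axis in line with the tab, just above the panel, in the circle of the symbol plates. It lies at the plate's middle when the tab points squarely at a plate.
- plate_capacitor: Capacitor plate, the one to point at: fixed white plate, 36 x 36 x 2 mm, flat on the tester's panel at one of the four places round the selector (104 mm from its axis, 45 or 135 degrees to either side of the tester's front; which place varies). Black drawing: two parallel thick bars 26 mm long, 5.5 mm gap between them, a short stem outward from each. Origin: its middle.
- plate_resistor: Resistor plate: fixed white plate, 36 x 36 x 2 mm, flat on the tester's panel at one of the four places round the selector (104 mm from its axis, 45 or 135 degrees to either side of the tester's front; which place varies). Black drawing: a hollow rectangle, 14 x 26 mm. Origin: its middle.
- plate_lamp: Lamp plate: fixed white plate, 36 x 36 x 2 mm, flat on the tester's panel at one of the four places round the selector (104 mm from its axis, 45 or 135 degrees to either side of the tester's front; which place varies). Black drawing: a ring with a diagonal cross in it. Origin: its middle.
- plate_diode: Diode plate: fixed white plate, 36 x 36 x 2 mm, flat on the tester's panel at one of the four places round the selector (104 mm from its axis, 45 or 135 degrees to either side of the tester's front; which place varies). Black drawing: a solid triangle with a bar across its point. Origin: its middle.
- test_button (a joint): Travel of the test button (m): 0 up, 0.006 fully down. Spring-loaded, fully down takes 5 N; comes up by itself.
- test_button_top (a point): Middle of the top of the round grey test button, 32 mm in diameter, 22 mm above the panel when up (it sinks with the button), in a black housing at the front of the tester's -y half. Pressed straight down.
- capacitor: Loose can capacitor, a dark cylinder 35 mm in diameter, 45 mm tall, standing on the tester's panel 75 to 85 mm behind the test button. Origin: centre of its underside. Not to be moved.
- solder_reel: Loose solder reel standing flat on the bench to the tester's left (+y), 64 mm in diameter, 45 mm high. Origin: centre of its underside. Not to be moved.
- loose_knob: Loose aluminium knob on the bench to the tester's right (-y), 34 mm in diameter, 20 mm high. Origin: centre of its underside. Not to be moved.
- screwdriver: Loose screwdriver, 200 mm long with a 26 mm thick red handle, lying on the bench behind the tester (+x side), roughly along its back. Origin: under the middle of its length; x towards the blade. Not to be moved.

How it is judged:
On the way, in this order (a step that is already met when the one before it is completed fails the run):
1. the selector's tab points at the capacitor plate, the button still up (horizontal distance between tab_aim and plate_capacitor below 0.014 m and value of joint test_button below 0.002 m), for 0.2 s.
2. the test button is pressed down with the selector there (horizontal distance between tab_aim and plate_capacitor below 0.014 m and value of joint test_button above 0.0048 m), for 0.05 s.
At the end, for the whole second after the job is handed in: The tab is still and points at the middle of the capacitor plate within 14 mm (7.5 degrees); the button was pressed (over 4.8 of 6 mm) and is up again; the capacitor stands within 15 mm of its place, reel and knob within 20 mm, screwdriver within 30 mm (horizontal distance between tab_aim and plate_capacitor below 0.014 m and velocity of joint selector between -0.05 and 0.05 rad/s and value of joint test_button below 0.0015 m and angle between capacitor's own z axis and vertical below 0.15 rad and distance of capacitor from where it was at the start of the episode below 0.015 m and distance of each of solder_reel, loose_knob from where it was at the start of the episode below 0.02 m and distance of screwdriver from where it was at the start of the episode below 0.03 m); the robot touches nothing.
It fails at once if the test button is pressed (over 3 mm) while the tab does not point at the capacitor plate (value of joint test_button above 0.003 m and not (horizontal distance between tab_aim and plate_capacitor below 0.014 m)).
It fails at once if the capacitor is shifted or lifted by over 15 mm or tipped (distance of capacitor from where it was at the start of the episode above 0.015 m or not (angle between capacitor's own z axis and vertical below 0.3 rad)).
It fails at once if the reel or the knob is shifted or lifted by over 20 mm, or the screwdriver by over 30 mm (distance of any of solder_reel, loose_knob from where it was at the start of the episode above 0.02 m or distance of screwdriver from where it was at the start of the episode above 0.03 m).
It also fails if it takes over 58 s, if anything falls off the work surface, if the arm or the gripper's body presses on something with over 40 N, if the wrist force passes 120 N, or if a joint passes its speed limit or range.

## Working session

There is one attempt and no reset: what is moved stays moved. The work goes in short steps, Python scripts to look and compute and a tool call to move; the robot and the scene stay as the last step left them, time stands still between calls to the robot, and variables do not carry over. Pictures are saved under pics/ and viewed, and the job is handed in when it is done.

Besides the shell and the picture viewer there is one more tool, called after ">>>" as a command line: name --argument value ..., lists and objects as JSON in quotes. move_arm: Moves the arm, as the interface text tells. Its arguments: {"type":"object","properties":{"commands":{"type":"array"},"jaw":{"type":"number"},"force":{"type":"number"}},"required":["commands"]}

```bash
ls; mkdir -p pics; python3 - <<'E'
from plant import ctrl
import cv2
s=ctrl.get_state();print(s)
for n in("scene","top","wrist"):
    cv2.imwrite(f"pics/{n}0.png",ctrl.read_camera(n)[:,:,::-1])
    print(n,ctrl.get_calibration(n))
E
```

```text
pics
{'time': 0.0, 'qpos': array([ 1.13801185e+00,  2.87144635e-01,  1.57816991e+00,  1.34611738e-05,
        1.27859357e+00, -1.49997592e-01]), 'dq': array([-3.92378736e-04,  1.09597933e-03, -1.43548133e-03, -3.81003936e-04,
       -7.87607161e-05,  7.12697206e-04]), 'joint_efforts': array([-3.13155106e-04, -4.05996358e+01, -2.92613804e+01, -1.73306858e-04,
        5.98330764e-03, -1.51523466e-06]), 'eef_pos': array([0.1880515 , 0.64763077, 0.243965  ]), 'tcp_rot': array([-0.42493167,  0.56619506,  0.42416336,  0.56474921]), 'contact_force': array([-0.0107051 ,  0.31999061,  0.47437256]), 'wrist_torque': array([ 0.02788962,  0.00586578, -0.01230753]), 'opening': 0.9988325556143093}
scene {'camera_matrix': array([[500.34811983,   0.        , 270.38492448],
       [  0.        , 500.34811983, 208.75796442],
       [  0.        ,   0.        ,   1.        ]]), 'camera_from_world': array([[-0.31085274,  0.95022609,  0.0209987 ,  0.16026476],
       [ 0.62859334,  0.22210634, -0.74534501, -0.34109307],
       [-0.71291022, -0.2184929 , -0.66634816,  1.40165864],
       [ 0.        ,  0. 
[... 311 characters left out ...]
58396, -0.02276253, -0.1421459 ,  0.60084912],
       [ 0.14168595,  0.02069162, -0.98969538,  0.93000198],
       [ 0.        ,  0.        ,  0.        ,  1.        ]])}
wrist {'camera_matrix': array([[306.77829881,   0.        , 278.36703968],
       [  0.        , 306.77829881, 207.5738598 ],
       [  0.        ,   0.        ,   1.        ]]), 'mount': array([[ 3.65142282e-04, -2.92486557e-01,  9.56269565e-01,
        -1.29166150e-01],
       [-2.71875059e-04, -9.56269622e-01, -2.92486471e-01,
         7.39389669e-02],
       [ 9.99999896e-01, -1.53186667e-04, -4.28694272e-04,
        -7.93386422e-05],
       [ 0.00000000e+00,  0.00000000e+00,  0.00000000e+00,
         1.00000000e+00]])}
```

View pics/top0.png

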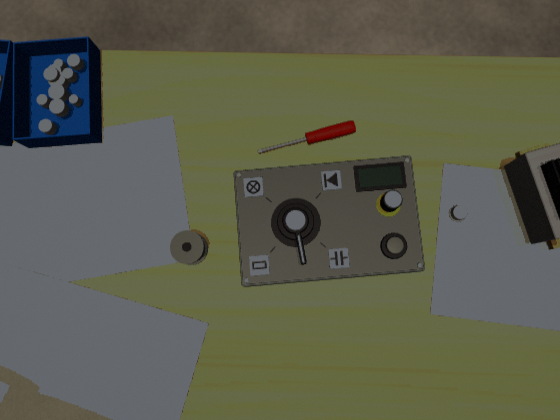

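View pics/scene0.png

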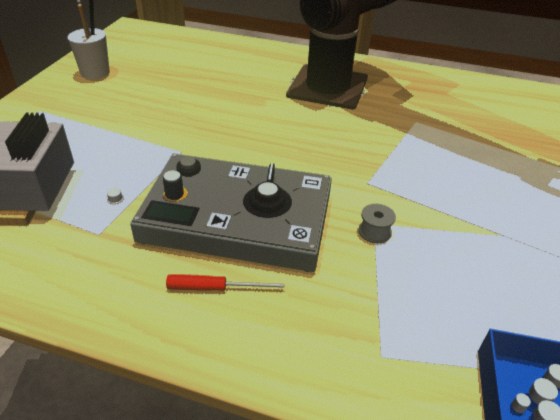

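View pics/wrist0.png

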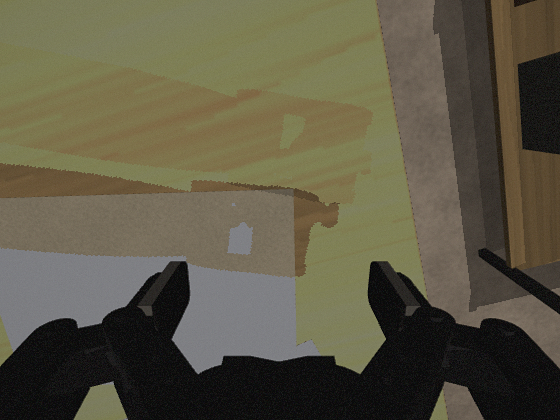

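The top view shows the capacitor plate at about (339,258), at the front on the -y side. The tab runs from the hub at (296,220) to (303,262), the button is at (394,246), the capacitor can is at (392,200) and the reel is at (188,247). I'll measure these next.

```bash
cat > h.py <<'E'
import numpy as np,cv2
from plant import ctrl
def ray(n,uv,z):
    c=ctrl.get_calibration(n);K=c["camera_matrix"];T=c["camera_from_world"];R=T[:3,:3];o=-R.T@T[:3,3]
    d=R.T@np.linalg.inv(K)@np.array([uv[0],uv[1],1.]);return o+d*(z-o[2])/d[2]
def proj(n,p):
    c=ctrl.get_calibration(n);q=c["camera_from_world"]@np.r_[p,1];q=c["camera_matrix"]@q[:3];return q[:2]/q[2]
E
python3 - <<'E'
from h import *
im=cv2.imread("pics/top0.png")
g=cv2.cvtColor(im,cv2.COLOR_BGR2GRAY);hsv=cv2.cvtColor(im,cv2.COLOR_BGR2HSV)
cv2.imwrite("pics/crop0.png",cv2.resize(im[145:295,225:430],None,fx=3.9,fy=3.9,interpolation=cv2.INTER_CUBIC))
m=((g>125)&(hsv[...,1]<40)).astype(np.uint8)
m[:, :225]=0;m[:,430:]=0;m[:150]=0;m[292:]=0
m=cv2.morphologyEx(m,cv2.MORPH_CLOSE,np.ones((3,3)))
cs,_=cv2.findContours(m,cv2.RETR_EXTERNAL,cv2.CHAIN_APPROX_NONE)
for c in cs:
    if cv2.contourArea(c)<25: continue
    r=cv2.minAreaRect(c);print(np.round(r[0],1),np.round(r[1],1),cv2.contourArea(c),ray("top",r[0],.062).round(4))
E
```

```text
(no output)
```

View pics/crop0.png

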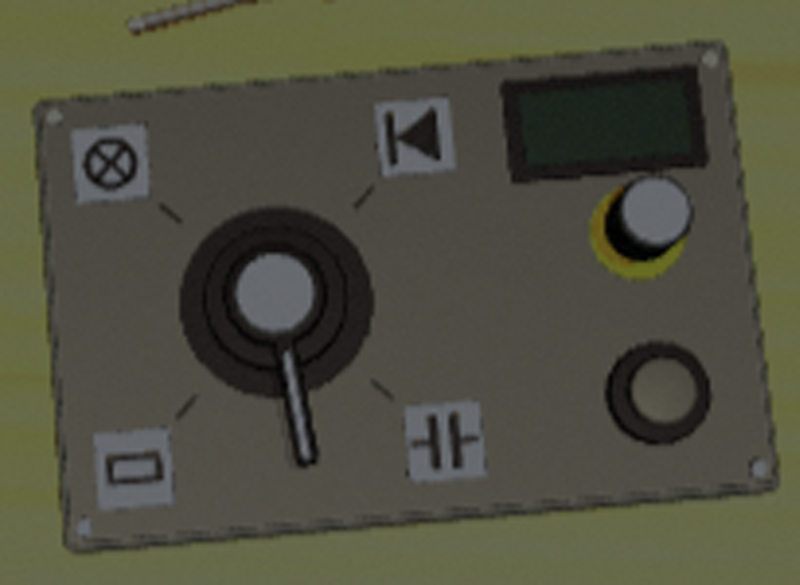

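```bash
python3 - <<'E'
from h import *
im=cv2.imread("pics/top0.png")
b=im[...,0].astype(int);g=cv2.cvtColor(im,cv2.COLOR_BGR2GRAY)
print(im[251,332],im[200,296],im[188,392],im[245,396])
for th in(85,95,105):
  m=((b>th)).astype(np.uint8)
  m[:, :225]=0;m[:,430:]=0;m[:150]=0;m[292:]=0
  m=cv2.morphologyEx(m,cv2.MORPH_CLOSE,np.ones((7,7)))
  cs,_=cv2.findContours(m,cv2.RETR_EXTERNAL,cv2.CHAIN_APPROX_NONE)
  print(th)
  for c in cs:
    if cv2.contourArea(c)<25: continue
    r=cv2.minAreaRect(c);print(np.round(r[0],1),np.round(r[1],1),cv2.contourArea(c),ray("top",r[0],.062).round(4))
pl={}
O=lambda x,y:(225+x/3.9-.37,145+y/3.9-.37)
print('cap',ray("top",O(445,441),.062),'diode',ray("top",O(415,136),.062),'lamp',ray("top",O(110,163),.062),'res',ray("top",O(134,469),.062))
print('axis',ray("top",O(276,293),.09),'tip',ray("top",O(306,464),.09))
print('button',ray("top",O(664,391),.082),'captop',ray("top",O(656,211),.105),'reel',ray("top",(188,247),.045),'knob',ray("top",(459,212),.02))
print([ray("top",O(*p),.06).round(3) for p in((36,102),(727,43),(776,490),(67,551))])
E
```

```text
[111 106 102] [27 28 30] [15 20 22] [70 80 83]
85
[258.8 265. ] [19.9 19.6] 354.5 [0.5051 0.0795 0.062 ]
[338.6 257.8] [20.1 19.2] 348.5 [ 0.5218 -0.0668  0.062 ]
[295.  235.5] [51. 18.] 289.5 [0.5611 0.0144 0.062 ]
[393.  198.5] [15. 16.] 187.0 [ 0.6347 -0.1665  0.062 ]
[253.  186.6] [18.8 19.2] 323.0 [0.6516 0.0956 0.062 ]
[331.  179.5] [18.6 19.2] 322.0 [ 0.6683 -0.0506  0.062 ]
95
[258.8 264.8] [19.5 18.8] 327.5 [0.5055 0.0795 0.062 ]
[338.6 257.6] [19. 19.] 326.5 [ 0.5223 -0.0668  0.062 ]
[295.  219.5] [17. 18.] 256.5 [0.591  0.0151 0.062 ]
[392.5 198.5] [15. 15.] 180.5 [ 0.6347 -0.1656  0.062 ]
[252.9 186.3] [18.2 18.7] 303.5 [0.6521 0.0958 0.062 ]
[331.  179.5] [18.3 18.7] 306.0 [ 0.6685 -0.0505  0.062 ]
105
[258.8 265. ] [17.9 18.8] 303.0 [0.5051 0.0794 0.062 ]
[338.6 257.8] [18.1 18.7] 306.5 [ 0.5218 -0.0667  0.062 ]
[295.  219.5] [17. 18.] 242.0 [0.591  0.0151 0.062 ]
[392.8 198.8] [14.8 14.1] 164.5 [ 0.6343 -0.1661  0.062 ]
[252.9 186.7] [17.  18.3] 278.5 [0.6513 0.0958 0.062 ]
[330.9 179.8] [17.1 18.4] 281.0 [ 0.6678 -0.0504  0.062 ]
cap [ 0.52206431 -0.06700401  0.062     ] diode [ 0.66837952 -0.0506391   0.062     ] lamp [0.65190826 0.09595359 0.062     ] res [0.5053106  0.07917975 0.062     ]
axis [0.58676264 0.01383438 0.09      ] tip [ 0.50826424 -0.00185953  0.09      ]
button [ 0.54633173 -0.16633189  0.082     ] captop [ 0.62648126 -0.15883051  0.105     ] reel [0.53635823 0.21583336 0.045     ] knob [ 0.61871315 -0.30105417  0.02      ]
[array([0.682, 0.133, 0.06 ]), array([ 0.718, -0.201,  0.06 ]), array([ 0.503, -0.222,  0.06 ]), array([0.466, 0.11 , 0.06 ])]
```

```bash
cat >> h.py <<'E'
from scipy.spatial.transform import Rotation as Rt
def pose():
    s=ctrl.get_state();return s,np.array(s["eef_pos"]),Rt.from_quat(s["tcp_rot"]).as_matrix()
def plan(target,yaw_turn=0):
    s,p,R=pose();d=np.array(target)-p
    print("units tool xyz",(R.T@d/0.025).round(3),"t",s["time"],"f",s["contact_force"].round(2))
A=np.array([.5869,.0143])
E
python3 - <<'E'
from h import *
s,p,R=pose();print(R.round(4))
cap=np.array([.522,-.0669]);u=cap-A;print(np.linalg.norm(u));u/=np.linalg.norm(u);n=np.array([-u[1],u[0]])
for dir in(n,-n,u,-u):
    # angle about tool x to bring tool y onto dir
    y=R[:,1];z=R[:,2];d=np.r_[dir,0]
    print(dir.round(3),np.degrees(np.arctan2(d@z,d@y)))
E
```

```text
[[-8.000e-04 -9.603e-01  2.790e-01]
 [-1.800e-03  2.790e-01  9.603e-01]
 [-1.000e+00  3.000e-04 -1.900e-03]]
0.10394926647167836
[ 0.781 -0.624] -157.56949807837276
[-0.781  0.624] 22.43050192162725
[-0.624 -0.781] -67.569447301872
[0.624 0.781] 112.43055269812801
```

>>> move_arm --commands '[0.4,0,0,0.9,0.4,0,0,0.9,0.4,0,0,0.9,0.4,0,0,0.9,0.4,0,0,0.9,0,-1,-0.4,0,0,-1,-0.4,0,0,-1,-0.4,0,0,-1,-0.4,0,0,-1,-0.4,0,0,-1,-0.4,0,0,-1,-0.4,0,0,-1,-0.4,0,0,-1,-0.4,0,0,-1,-0.4,0,0,-1,-0.4,0,0,-1,-0.4,0,0,-1,-0.4,0,0,-1,-0.4,0,0,-1,-0.4,0]' --jaw 0 --force 40

```text
time: 2.65
eef_pos: [0.3873, 0.2957, 0.1951]
tcp_rot: [-0.306, 0.638, 0.306, 0.637]
contact_force: [-0.3, -0.3, 1.1]
opening: -0.004
```

```bash
python3 - <<'E'
from h import *
plan((.519,.036,.15))
s,p,R=pose();print(p,R.round(3),s["qpos"],s["opening"])
E
```

```text
units tool xyz [  1.803 -10.608  -4.814] t 2.65 f [-0.33 -0.25  1.1 ]
[0.38730114 0.29574232 0.19507338] [[-0.    -0.78   0.625]
 [-0.     0.625  0.78 ]
 [-1.     0.    -0.   ]] [ 4.43585069e-01 -8.58019696e-02  2.07474138e+00 -9.27590962e-06
  1.15309083e+00 -4.51733791e-01] -0.003788008888428939
```

>>> move_arm --commands '[0.15,-1,-0.45,0,0.15,-1,-0.45,0,0.15,-1,-0.45,0,0.15,-1,-0.45,0,0.15,-1,-0.45,0,0.15,-1,-0.45,0,0.15,-1,-0.45,0,0.15,-1,-0.45,0,0.15,-1,-0.45,0,0.15,-1,-0.45,0,0.15,-0.6,-0.3,0,0.15,0,0,0,0,0,0,0]'

```text
time: 4.28
eef_pos: [0.5182, 0.0379, 0.1496]
tcp_rot: [-0.306, 0.638, 0.307, 0.637]
contact_force: [0.3, 0.2, -0.1]
opening: 0.0
```

```bash
python3 - <<'E'
from h import *
plan((.519,.036,.084))
s,p,R=pose();print(p)
for n in("scene","wrist"):cv2.imwrite(f"pics/{n}1.png",ctrl.read_camera(n)[:,:,::-1])
E
```

```text
units tool xyz [ 2.625 -0.078 -0.037] t 4.275 f [ 0.32  0.17 -0.13]
[0.51817582 0.03790677 0.14962286]
```

View pics/scene1.png

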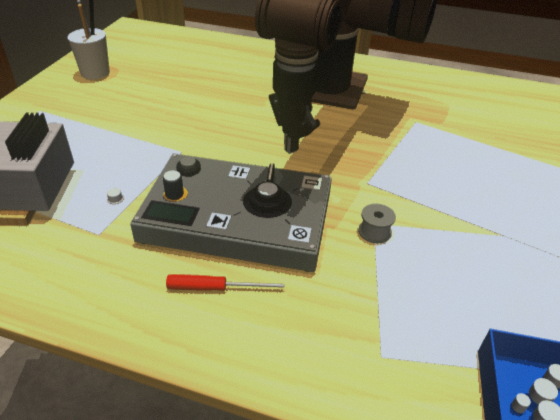

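View pics/wrist1.png

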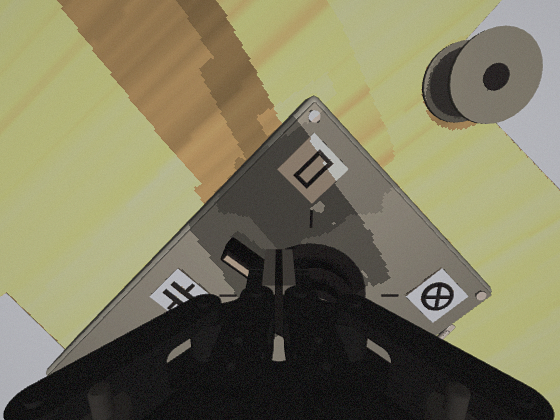

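The wrist view shows the shut fingertips at about (280,255) and the tab at about (240,258) beside them on the -y side. The spot below the fingers is clear, so I'll lower and then push.

>>> move_arm --commands '[0.8,0,0,0,0.8,0,0,0,0.7,0,0,0,0.3,0,0,0,0,0,0,0]'

```text
time: 5.0
eef_pos: [0.5187, 0.0375, 0.0849]
tcp_rot: [-0.306, 0.638, 0.306, 0.637]
contact_force: [-0.5, -1.0, 0.6]
opening: 0.002
```

```bash
python3 - <<'E'
from h import *
plan((.537,-.0226,.084))
for n in("top",):cv2.imwrite(f"pics/{n}2.png",cv2.resize(ctrl.read_camera(n)[145:295,225:430,::-1],None,fx=3.9,fy=3.9))
E
```

```text
units tool xyz [ 0.036 -2.075 -1.418] t 5.0 f [-0.51 -1.04  0.64]
```

View pics/top2.png

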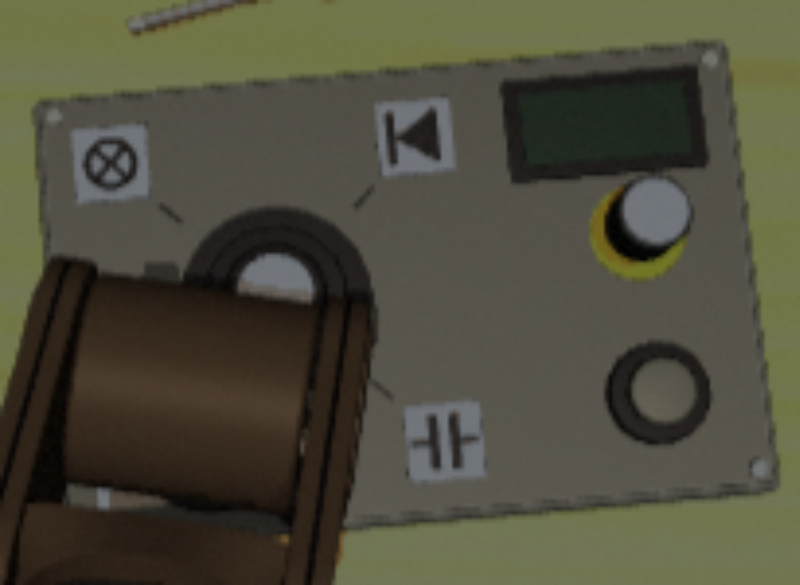

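>>> move_arm --commands '[0,-0.2,-0.14,0,0,-0.2,-0.14,0,0,-0.2,-0.14,0,0,-0.2,-0.14,0,0,-0.2,-0.14,0,0,-0.2,-0.14,0,0,-0.2,-0.14,0,0,-0.2,-0.14,0,0,-0.2,-0.14,0,0,0,0,0,0,0,0,0]'

```text
time: 6.42
eef_pos: [0.5346, -0.0159, 0.0855]
tcp_rot: [-0.307, 0.637, 0.306, 0.637]
contact_force: [-0.3, 1.1, 0.1]
opening: 0.002
```

```bash
python3 - <<'E'
from h import *
plan((.537,-.0226,.084))
for n in("scene","wrist"):cv2.imwrite(f"pics/{n}3.png",ctrl.read_camera(n)[:,:,::-1])
i=cv2.imread("pics/scene3.png")[130:280,120:350];cv2.imwrite("pics/scene3c.png",cv2.resize(i,None,fx=3.4,fy=3.4,interpolation=cv2.INTER_CUBIC))
E
```

```text
units tool xyz [ 0.059 -0.241 -0.149] t 6.425 f [-0.3   1.13  0.12]
```

View pics/scene3c.png

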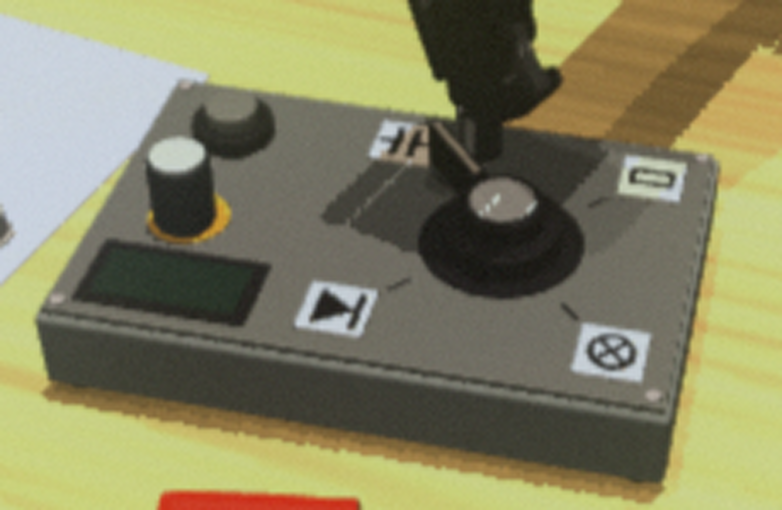

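View pics/wrist3.png

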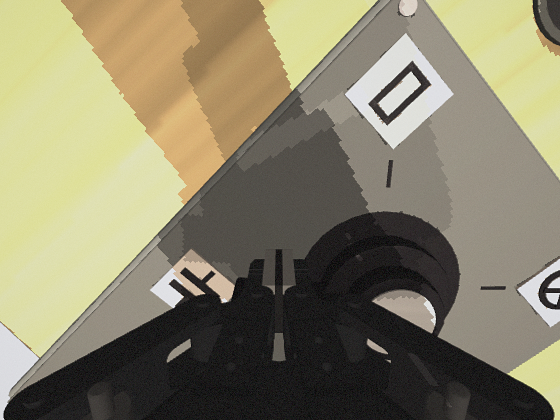

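```bash
python3 - <<'E'
from h import *
O=lambda x,y:(120+x/3.4-.35,130+y/3.4-.35)
def a(p):return np.degrees(np.arctan2(p[1],p[0]))
t=ray("scene",O(437,125),.09)[:2];h=ray("scene",O(478,173),.09)[:2];c=ray("scene",O(503,200),.09)[:2]
cap=np.array([.522,-.0669])
print(t,h,c,"tab",a(t-h),a(t-c),a(t-A),"goal",a(cap-A),proj("scene",[*cap,.062]),O(402,143))
E
```

```text
[ 0.53334677 -0.04150004] [ 0.5669499  -0.00521104] [0.58454718 0.01516202] tab -132.79927589533486 -132.10128615842086 -133.8229481371662 goal -128.63398383598616 [238.31878652 171.81764958] (237.88529411764708, 171.70882352941177)
```

The tab is at -133° and the goal is -128.6°, so it needs about 4° more, or roughly 4.5 mm along the push direction.

>>> move_arm --commands '[0,-0.06,0,0,0,-0.06,0,0,0,-0.06,0,0,0,0,0,0,0,0,0,0,0,0.2,0,0,0,0.4,0,0,0,0,0,0,-0.8,0,0,0,-1,0,0,0,-1,0,0,0,0,0,0,0]'

```text
time: 8.02
eef_pos: [0.5279, -0.0091, 0.1577]
tcp_rot: [-0.307, 0.636, 0.305, 0.639]
contact_force: [0.0, -0.3, -0.1]
opening: 0.0
```

```bash
python3 - <<'E'
from h import *
plan((.546,-.166,.15))
for n in("scene","top"):cv2.imwrite(f"pics/{n}4.png",ctrl.read_camera(n)[:,:,::-1])
i=cv2.imread("pics/scene4.png")[130:280,120:350];cv2.imwrite("pics/scene4c.png",cv2.resize(i,None,fx=3.4,fy=3.4,interpolation=cv2.INTER_CUBIC))
E
```

```text
units tool xyz [ 0.322 -4.487 -4.445] t 8.025 f [ 0.02 -0.34 -0.06]
```

View pics/scene4c.png

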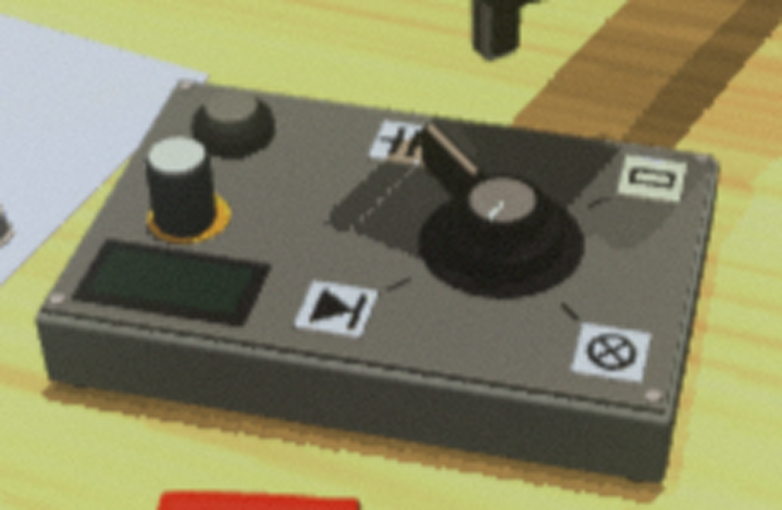

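>>> move_arm --commands '[0,-0.9,-0.9,0,0,-0.9,-0.9,0,0,-0.9,-0.9,0,0,-0.9,-0.9,0,0,-0.9,-0.85,0,0,0,0,0,0,0,0,0]'

```text
time: 9.0
eef_pos: [0.5436, -0.1652, 0.1539]
tcp_rot: [-0.305, 0.638, 0.307, 0.637]
contact_force: [0.1, 0.0, 0.8]
opening: 0.003
```

```bash
python3 - <<'E'
from h import *
O=lambda x,y:(120+x/3.4-.35,130+y/3.4-.35)
def a(p):return np.degrees(np.arctan2(p[1],p[0]))
t=ray("scene",O(430,127),.09)[:2];h=ray("scene",O(472,174),.09)[:2];c=ray("scene",O(503,200),.09)[:2]
print("tab",a(t-h),a(t-c),a(t-A))
plan((.546,-.166,.100))
im=ctrl.read_camera("top")[:,:,::-1];cv2.imwrite("pics/top5.png",im)
cv2.imwrite("pics/top5c.png",cv2.resize(im[145:295,225:430],None,fx=3.9,fy=3.9,interpolation=cv2.INTER_CUBIC))
cv2.imwrite("pics/scene5.png",ctrl.read_camera("scene")[:,:,::-1])
E
```

```text
tab -131.57166841008186 -128.81752817266636 -130.57150082612944
units tool xyz [ 2.154 -0.101  0.036] t 9.0 f [0.07 0.01 0.79]
```

View pics/top5c.png

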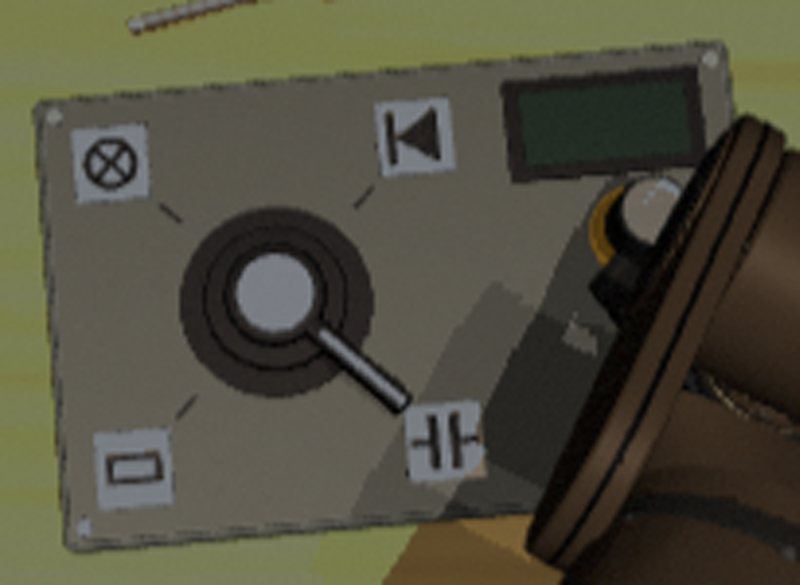

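View pics/scene5.png

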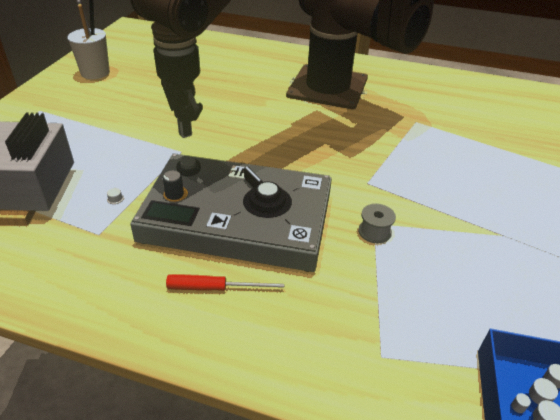

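```bash
python3 - <<'E'
from h import *
O=lambda x,y:(225+x/3.9-.37,145+y/3.9-.37)
def a(p):return np.degrees(np.arctan2(p[1],p[0]))
t=ray("top",O(402,404),.09)[:2];h=ray("top",O(320,332),.09)[:2];c=ray("top",O(276,293),.09)[:2]
print("tab",a(t-h),a(t-c),a(t-A),np.linalg.norm(t-A))
E
```

```text
tab -130.160766418914 -130.25532714521754 -130.11097971392292 0.07782135635025288
```

The top view shows the tab pointing at the capacitor plate: -130.2° against -128.6°, about 1.5° off with a 7.5° tolerance. Next I'll lower over the button.

>>> move_arm --commands '[0.6,-0.1,0,0,0.7,0,0,0,0.6,0,0,0,0.2,0,0,0,0,0,0,0,0,0,0,0]'

```text
time: 9.85
eef_pos: [0.5468, -0.1679, 0.1034]
tcp_rot: [-0.306, 0.637, 0.306, 0.638]
contact_force: [-0.8, 0.5, -0.3]
opening: -0.0
```

```bash
python3 - <<'E'
from h import *
plan((.546,-.166,.090))
for n in("scene","wrist"):cv2.imwrite(f"pics/{n}6.png",ctrl.read_camera(n)[:,:,::-1])
i=cv2.imread("pics/scene6.png")[130:280,120:350];cv2.imwrite("pics/scene6c.png",cv2.resize(i,None,fx=3.4,fy=3.4,interpolation=cv2.INTER_CUBIC))
E
```

```text
units tool xyz [0.538 0.073 0.037] t 9.85 f [-0.79  0.48 -0.34]
```

View pics/scene6c.png

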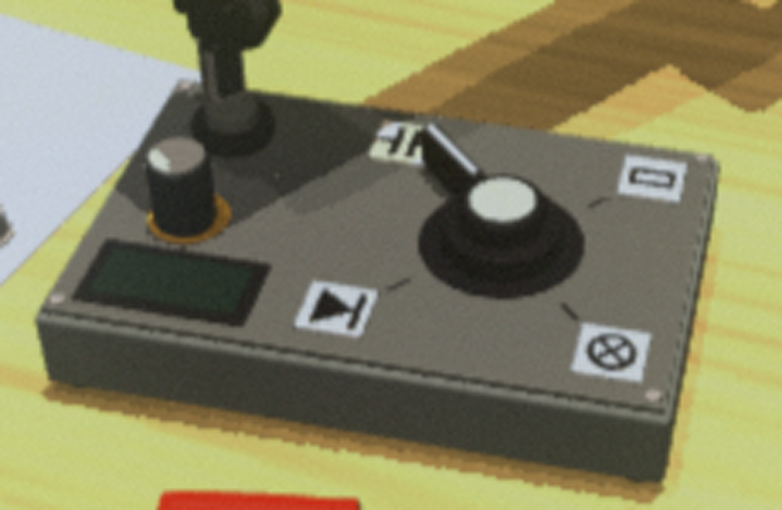

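View pics/wrist6.png

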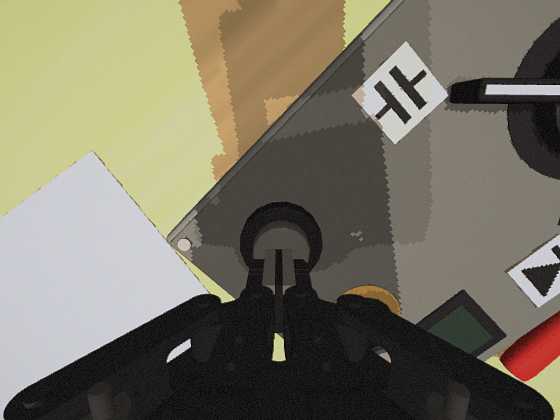

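The fingers are centred just above the button (ring at about (280,240) in the wrist view), so I'll press now.

>>> move_arm --commands '[0.2,0,0,0,0.1,0,0,0,0.1,0,0,0,0.1,0,0,0,0.06,0,0,0,0,0,0,0,0,0,0,0]'

```text
time: 10.82
eef_pos: [0.5464, -0.1676, 0.09]
tcp_rot: [-0.306, 0.638, 0.306, 0.637]
contact_force: [-3.9, 1.5, 8.5]
opening: 0.006
```

>>> move_arm --commands '[0.04,0,0,0,0.02,0,0,0,0,0,0,0]'

```text
time: 11.2
eef_pos: [0.5465, -0.1676, 0.0899]
tcp_rot: [-0.306, 0.638, 0.306, 0.637]
contact_force: [-7.6, 2.2, 14.4]
opening: 0.002
```

The arm has hit a hard stop: the force rose from 8.5 to 14.4 N with no further travel. I'll retreat upward and check.

>>> move_arm --commands '[-0.2,0,0,0,-0.5,0,0,0,-1,0,0,0,-1,0,0,0,-1,0,0,0,-1,0,0,0,0,0,-1,0,0,0,-1,0,0,0,-1,0,0,0,-1,0,0,0,-1,0,0,0,-1,0,0,0,-1,0,0,0,0,0,0,0,0,0]'

```text
time: 13.08
eef_pos: [0.4371, -0.3038, 0.2047]
tcp_rot: [-0.306, 0.637, 0.306, 0.638]
contact_force: [-0.9, 0.1, 0.0]
opening: -0.004
```

```bash
python3 - <<'E'
from h import *
s,p,R=pose();print(p,s["time"],s["contact_force"])
im=ctrl.read_camera("top")[:,:,::-1];cv2.imwrite("pics/top7.png",im)
cv2.imwrite("pics/top7c.png",cv2.resize(im[105:295,165:480],None,fx=2.5,fy=2.5,interpolation=cv2.INTER_CUBIC))
i=ctrl.read_camera("scene")[:,:,::-1];cv2.imwrite("pics/scene7.png",i)
cv2.imwrite("pics/scene7c.png",cv2.resize(i[130:300,90:400],None,fx=2.5,fy=2.5,interpolation=cv2.INTER_CUBIC))
a=cv2.imread("pics/scene0.png");d=cv2.absdiff(a,i).max(2)
# edge-based check of button / can / knob / driver patches
for n,(x0,y0,x1,y1) in dict(button=(172,150,204,180),can=(155,165,190,205),knob=(103,183,127,207),driver=(160,268,290,298),reel=(355,200,400,245)).items():
    A0=cv2.cvtColor(a,6)[y0:y1,x0:x1].astype(np.float32);B=cv2.cvtColor(i,6)[y0:y1,x0:x1].astype(np.float32)
    print(n,np.round(cv2.phaseCorrelate(A0-A0.mean(),B-B.mean()),2) if 0 else cv2.phaseCorrelate(A0-A0.mean(),B-B.mean()))
E
```

```text
[ 0.43714238 -0.30381364  0.20473351] 13.075 [-0.88792243  0.10701103  0.02626709]
button ((0.2748803402309523, 0.36427332744704266), 0.7762820318341255)
can ((0.02796340091911631, 0.08734095259397279), 0.944330077038871)
knob ((-0.033155638821567024, -0.20513366397262267), 0.9576582341558404)
driver ((0.49116766172791415, -0.054077064266678576), 0.9722394549993821)
reel ((0.47010941574213305, 0.485062678749582), 1.0285466267150125)
```

View pics/top7c.png

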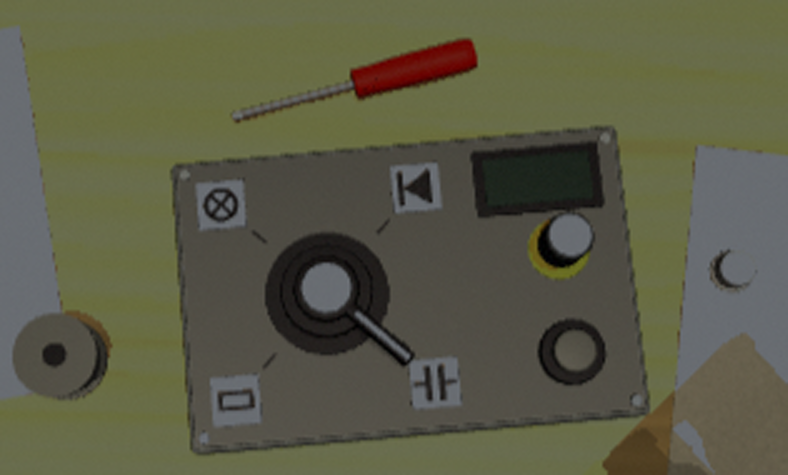

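View pics/scene7c.png

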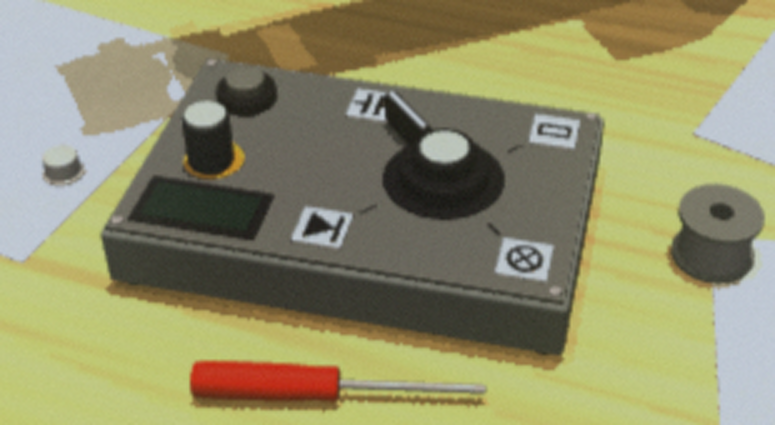

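The pictures show the tab on the capacitor plate, the button up again, and the can, reel, knob and screwdriver where they were. I'll hand it in.

```bash
python3 -c "
from plant import ctrl
print(ctrl.sign_off())"
```

```text
the job is handed in; nothing more can be done
None
```

I pushed the selector's tab round to the capacitor plate (front, -y side), then pressed the test button to its stop, let it come up, and drew the arm clear. The job is handed in; sign-off gave no verdict. The arm finished at about 13 s of the 58 s allowed.

**Selector:** before the press, the top view put the tab at -130.2° against -128.6° for the plate's middle. That is about 1.5° off (roughly 3 mm at the plate), with 14 mm allowed. The scene view gave -128.8° to -131.6°, depending on which points I used. I did not measure the angle again after the press, but the last pictures show the tab unmoved.

**Button:** the fingertips reached z of about 0.076 m, 6 mm below the button's top. The force then rose from 8.5 to 14.4 N with no further travel, so I take it as fully down. I have no direct reading of the button's travel. The last pictures show it up again.

**Loose things:** the capacitor, knob, reel and screwdriver each shifted less than 1 pixel in the scene view between the first and last pictures. I read that as unmoved. At the end the arm was clear of everything, with contact force near zero. No check failed.

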